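# Seat a hex-footed drill bushing in a jig and lock it

### The arm

A 6-joint arm with a two-finger parallel gripper is mounted at the origin on the work surface. World frame = base frame: x ahead of the robot, y to its left, z up, the work surface at z = 0. Lengths are in m, angles in degrees, forces in N, time in s.
With the tool pointing down it reaches from about 0.275 to 0.85 m from the base axis. Payload 5.2 kg.
Tool frame: the origin (TCP) lies midway between the tips of the shut fingers; the grasp point (between the pads) lies 19 mm behind it; y points along the fingers, x is the direction in which the jaws open and shut, and the axes are right-handed (so a half turn about y gives the same grasp; the last joint's range is limited). The gripper opens to 85 mm and grips with 20 to 120 N. Pads are 22 mm wide; open, the fingers measure 114 mm over their backs; the gripper's body (76 mm by 85 mm) begins 54 mm behind the grasp point. The pads swing forward as they close: fully open they stand 13 mm farther back than shut.
Start: joints at [61.834, 14.817, 87.949, -0, 77.235, -11.62], TCP at [0.157, 0.527, 0.231] pointing down, gripper open.
Joint ranges: [-179.93, 179.93], [-52.35, 119.4], [10.71, 147.94], [-69.91, 249.91], [12.55, 155.21], [-178.61, 178.61]. Speed limits (degrees/s): [147.25, 147.25, 180, 180, 180, 180].

### API

Orientations are given as [roll, pitch, yaw] about the fixed x, y, z axes, in that order (R = Rz(yaw) Ry(pitch) Rx(roll)).
In Python, from station import state, get_image, get_calibration, sign_off gives the robot as it stands. The module is installed in compiled form; this text tells all that it offers.
- The arm moves only by the shell command python3 -m inch 'ROWS' [FORCE]. ROWS is JSON, a list of rows, each a list of 3 entries, a list of its own where there are three numbers: the shift along the world's x, y, z each as a share of 0.02 m, from -1 to 1, then the turn about the world's z as a share of 8 degrees, from -1 to 1, then the gripper command: -1 is shut, 1 is fully open, values between are in proportion. A call has 1 to 20 rows; each row shifts and turns the commanded pose from where the row before left it; what a row does not reach is not made up. A row lasts 1/10 s, in which the tool goes at most 50 mm and 8.59 degrees, less where a joint would pass 70% of its speed; a pose out of reach is approached as far as the arm can. A call with a number of a shift or a turn outside -1 to 1 is refused whole. A call with a gripper value outside its range is refused whole. The fingers move at their own pace and stop on an object; FORCE is the grip in N (left out, the last holds). Time passes only in rows, so rows that do not move let the fingers close. It gives the time, the measured TCP pose, the force and the opening at its end, in the units of the state.
- state(): the state, without advancing time (a new reading comes with each control period).
- get_image(name): name is "side" or "top"; returns (picture, depth): 400x640x3 uint8, blue, green, red; 400x640 float32, m along the optical axis (not along the pixel's ray), 0 where there is no reading.
- get_calibration(name): a dict with "fx", "fy", "cx", "cy" (pixels), "R" (3x3) and "t" (3): a world point X has camera coordinates R X + t. Camera axes: x right, y down, z forward; pixel columns grow to the right and rows downward; lengths in m; the calibration is good to about 2 mm. A picture is of the moment at which its call begins. get_calibration takes no time and is no camera call.
- sign_off(): hands the job in, once; it reports no verdict.
The state is a dict: "time_s": time; "qpos": joint angles; "dq": joint speeds; "joint_efforts": joint torques, N m; "ee_pos": TCP position; "tool_rot": TCP orientation; "wrist_force": force on the tool from outside, world axes, zero at the start; "ft_torque": the same for the moment, N m; "gripper_width": finger opening in m.
Only numpy, scipy, OpenCV 4.12 (cv2) and the standard library are available. Lean on these libraries where they do the work, as an engineer would, in place of code of your own. Each camera call takes 0.05 s, during which the arm holds its last target. There are 200 camera calls.

### The job

Stand the hex-footed drill bushing in the hex pocket of the drilling jig, shuffling it about lightly until its foot drops fully home, flush with the metal plate; never bear on the jig with it harder than about 4 kg. Then swing the keeper shut over its foot, and leave everything else on the bench where it is.

Things in the scene. Friction and masses are not known exactly. Their poses are not given: they have to be found in the camera images.
- bushing_mid (a point): Hex-footed steel drill bushing, upright on the bench: hexagonal foot 46 mm across flats, 53 across corners, 10 mm thick; round neck 24 mm diameter, 32 mm long above it; 42 mm tall, about 0.2 kg. Point on its axis, 21 mm above its underside. z: its axis; y: square to one pair of flats; x: to a corner. Grip it by the neck, above the foot.
- jig: Drilling jig, fixed: plywood base 150 (x) x 210 (y, -70 to +140) x 18 mm, a cleat 12 mm wide on each long edge, its top at 28 mm. Origin on the bench under the nominal pocket centre. On it an aluminium plate (hexagonal ring 86 mm across flats, tab to +y), top 28 mm above the bench, screwed down through slots: never turned, but up to 6 mm off its nominal place in jig x and in jig y.
- pocket (a point): Nominal centre of the pocket floor, 18 mm above the bench, axes as the jig. The true pocket is in the plate, so up to 6 mm off in x and in y: find it by feel or sight. It is a sharp-edged hexagon 49 mm across flats (1.5 mm loose all round), 10 mm deep, one pair of flats square to y, corners to +x and -x. Bushing home: underside at this height, foot flush with the plate.
- keeper (a joint): Keeper angle (rad): 0 = shut, its nose over the edge of the bushing foot; starts open at 1.0 to 1.5, stop at 1.9; opens counter-clockwise from above. Flat steel bar 14 mm wide, 8 mm thick, 2 mm above the plate; light friction (about 1 N at its peg), stays where left. A bushing that is not home blocks it.
- pivot (a point): Nominal place of the keeper's vertical pivot on the plate, 30 mm above the bench, axes as the jig; truly displaced with the plate like the pocket (58 mm to +y of the pocket centre). Shut, the nose reaches 42 mm to -y, the tail 52 mm to +y. On the tail, 45 mm from the pivot, a round peg to push or pinch: 12 mm diameter, 38 to 68 mm above the bench; at angle q it is at (-45 sin q, 45 cos q) mm.
- round_bushing: Bystander, to be left where it is: round-footed steel bushing, foot a 58 mm disc 14 mm thick, neck 34 mm in diameter, 50 mm tall in all; not the one wanted. Origin at its underside.
- glue_jar: Bystander, to be left where it is: glue jar, 64 mm in diameter, 100 mm tall. Origin at its underside.
- offcut: Bystander, to be left where it is: pale wood offcut 70 x 45 x 22 mm. Origin at its underside.
- panel: Bystander, to be left where it is: thin pale wood panel 140 x 90 x 7 mm. Origin at its underside.
- driver: Bystander, to be left where it is: screwdriver lying on the bench. Origin at its underside.
- tape_roll: Bystander, to be left where it is: roll of tape lying flat, 90 mm outside diameter, 24 mm tall. Origin at its underside.
Not all that is in view belongs to the job. Leave any purple look-alike of the part that bears bushing_mid alone.

How it is judged (in metres and radians):
On the way, in this order (a step that is already met when the one before it is completed fails the run):
1. the bushing is fully home in the pocket (horizontal distance between bushing_mid and pocket below 0.012 m and z of bushing_mid in the frame of jig below 0.0415 m and angle between bushing_mid's own z axis and vertical below 0.06 rad), for 0.2 s.
2. the keeper is shut over the foot (value of joint keeper below 0.15 rad), for 0.2 s.
At the end, for the whole second after the job is handed in: The bushing stands in the pocket (within 12 mm of the nominal centre, upright within 0.06 rad), its foot no more than 2.5 mm above its seat, at rest, and the keeper is shut to within 0.15 rad (all of step 1 and value of joint keeper below 0.15 rad and linear speed of bushing below 0.02 m/s); the robot touches nothing.
It fails at once if the bushing bears on the jig with more than 40 N (contact force between bushing and jig above 40 N).
It fails at once if another thing on the bench is moved by more than 30 mm (distance of any of round_bushing, glue_jar, offcut, panel, driver, tape_roll from where it was at the start of the episode above 0.03 m).
It also fails if it takes over 72 s, if anything falls off the work surface, if the arm or the gripper's body presses on something with over 40 N, if the wrist force passes 120 N, or if a joint passes its speed limit or range.

## Working session

There is one attempt and no reset: what is moved stays moved. The work goes in short steps, Python scripts to look and compute and a shell command to move; the robot and the scene stay as the last step left them, time stands still between calls to the robot, and variables do not carry over. Pictures are saved under pics/ and viewed, about 8 in all and at most 12, crops included, and the job is handed in when it is done.

```bash
mkdir -p pics
cat > h.py <<'E'
import numpy as np, cv2
from station import state,get_image,get_calibration,sign_off
def world(n,d,u,v):
    c=get_calibration(n);R=np.array(c["R"]);t=np.array(c["t"])
    p=np.stack([(u-c["cx"])/c["fx"]*d,(v-c["cy"])/c["fy"]*d,d*np.ones_like(u,float)],-1)
    return (p-t)@R
def cloud(n,d):
    v,u=np.mgrid[:400,:640]; return world(n,d,u,v)
def proj(n,X):
    c=get_calibration(n);p=np.array(X)@np.array(c["R"]).T+np.array(c["t"])
    return np.stack([p[...,0]/p[...,2]*c["fx"]+c["cx"],p[...,1]/p[...,2]*c["fy"]+c["cy"]],-1)
E
python3 - <<'E'
from h import *
for n in("top","side"):
    im,d=get_image(n);cv2.imwrite(f"pics/{n}0.png",im);np.savez(f"{n}0.npz",im=im,d=d)
    print(n,np.round(-np.array(get_calibration(n)["R"]).T@get_calibration(n)["t"],3),get_calibration(n)["fx"])
print(state())
E
```

```text
top [0.467 0.007 1.303] 491.278954298624
side [ 0.136 -0.453  0.802] 374.0892751292438
{'time_s': 0.1, 'qpos': array([ 6.18329035e+01,  1.48544498e+01,  8.80039625e+01,  5.65754264e-04,
        7.72358488e+01, -1.16195415e+01]), 'dq': array([-0.02240343, -0.05260933, -0.07124367,  0.10145332,  0.00023096,
        0.00817765]), 'joint_efforts': array([ 2.05013363e-03, -4.46969283e+01, -2.91244483e+01, -2.73044234e-04,
        6.38602054e-03, -2.83484451e-05]), 'ee_pos': array([0.1563923 , 0.52680386, 0.23056971]), 'tool_rot': array([-89.98047441,   0.09221825,  73.45233527]), 'wrist_force': array([ 0.99552134,  1.11596315, -0.00313737]), 'ft_torque': array([0.01572344, 0.01359829, 0.07054099]), 'gripper_width': 0.08551099745650559}
```

View pics/top0.png

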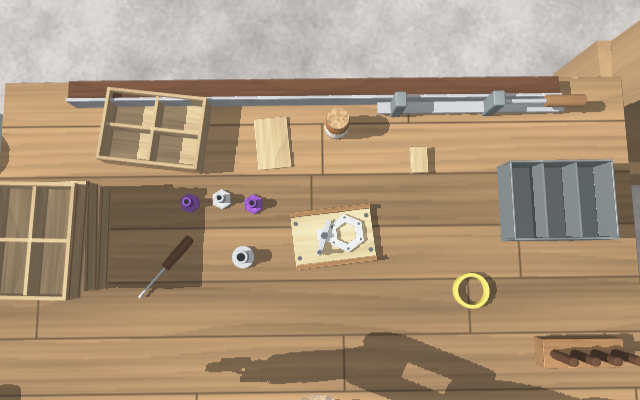

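View pics/side0.png

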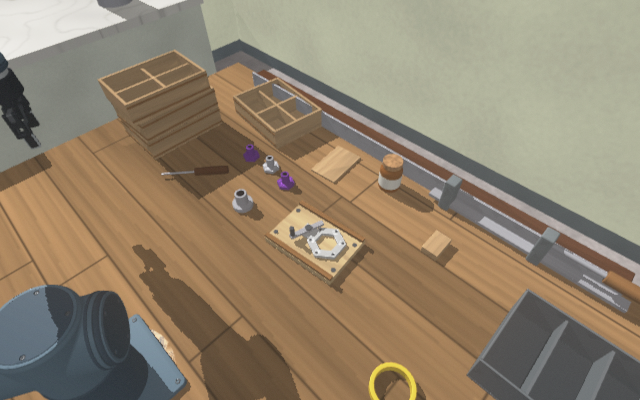

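Run:
```python
from h import *
z=np.load("top0.npz");im,d=z["im"],z["d"]
a=cv2.resize(im[185:275,175:285],None,fx=7,fy=6.0,interpolation=cv2.INTER_CUBIC)
a=cv2.resize(im[185:220,180:270],(800,311),interpolation=cv2.INTER_CUBIC)
b=cv2.resize(im[200:274,284:384],(392,290),interpolation=cv2.INTER_CUBIC)
s=np.load("side0.npz")["im"]
c=cv2.resize(s[200:285,260:375],(392,290),interpolation=cv2.INTER_CUBIC)
cv2.imwrite("pics/crop1.png",np.vstack([a,np.hstack([b,c,np.zeros((290,16,3),np.uint8)])[:,:800]]))
P=cloud("top",d)
def show(y0,y1,x0,x1):
    q=P[y0:y1,x0:x1]; print(np.round(q[...,2]*1000).astype(int))
show(188,212,212,234)
for n,(u,v) in dict(hex=(222,199),p1=(190,203),p2=(254,204),rnd=(242,257),ring=(349,233)).items(): print(n,P[v,u].round(4))
np.save("P.npy",P)
```

```text
[[   4   -1   -1    5   -2    2   -2   -2    1   -1   -1    0    0    1
    -2    0    2    2    0   -1   -3   -2]
 [  -1    2    0    3   -1    1   -3    5    1   12    5    1    0    0
    -3    3    0    3   -4    7   -3   -5]
 [   1   -3    5    4   -4    1    0    9   10   10   10   12    3    7
     6    0   -1   -5    2   -2    0    2]
 [   4    0    0    1    2   11    6   10    8   12    3    9    7    7
    -2   -3   -6   -1   -2   -1   -1   -2]
 [   0   -2   -2   -1   14    4    9   12    7    7    9    5   11    7
    11   10   -4   -5    2   -2    1   -1]
 [   0   -2    5    8   11   15   38   50   41   13   11   10    8    5
    12    8    7   10    4   -3    0    0]
 [   2    9    8    9   42   42   36   43   39   40   37    7    6    9
     8   11    9   10    3   -6    2    0]
 [   1    5    9   43   44   42   41   39   40   40   41   39   11    8
    11    8   13    9    0    1    1   -1]
 [   2   11   10   45 1303   46   39   45   44   38   43   38   26   11
    10   11    9   11    6   -2   -7   -2]
 [  -2   14   10   41   42   40   48   42   45   43   41   39   3
[... 1097 characters left out ...]
   5    4   -2    0   -1    9    8   11   11   15    4    1
    -1    0    0   -1    3   -3    4    0]
 [  -3   -2 1303    4   -7    0   -1   -4    2    7 1303    2    3   -3
    -3    1   -2    0   -1   -1    1    0]
 [   1    0   -1    1    0    0   -3   -2   -2   -2   -1    1   -2   -1
    -1    2    0    1   -1    2   -1   -5]
 [   0    3   -1   -5   -4    2   -1    3    0   -4   -4   -2   -2    0
    -3    0    0    1   -1   -1   -2   -3]
 [   1   -3    7   -1    1   -3   -2   -2   -3   -4    0    1   -6   -5
    -1    0   -3    2    4    2    1   -3]]
hex [0.6147 0.2409 0.0402]
p1 [0.6047 0.3219 0.0463]
p2 [0.6008 0.1582 0.04  ]
rnd [0.4653 0.187  0.05  ]
ring [ 0.524  -0.0872  0.0193]
```

View pics/crop1.png

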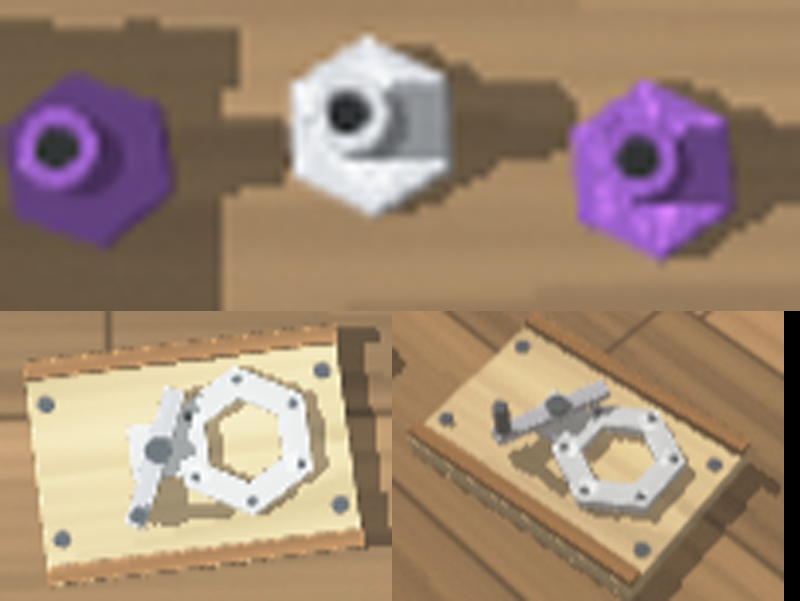

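Candidates: steel hex (222,199), purple hexes (190,203) and (254,204), and the round-footed steel bushing (242,257). The crop confirms that (222,199) is the one wanted: it is unpainted steel with a hexagonal foot, and it measures 42 mm tall with the foot at 10 mm. Next I'll fit the poses.

```bash
cat > fit.py <<'E'
from h import *
from scipy.optimize import minimize
S=4
def hexa(c,yaw,af,z):
    a=yaw+np.arange(6)*np.pi/3; r=af/np.sqrt(3)
    return np.c_[c[0]+r*np.cos(a),c[1]+r*np.sin(a),np.full(6,z)]
def fill(n,polys,box):
    x0,y0,x1,y1=box; m=np.zeros(((y1-y0)*S,(x1-x0)*S),np.float32)
    for X,val in polys:
        uv=X if X.shape[1]==2 else proj(n,X)
        uv=cv2.convexHull(uv.astype(np.float32))[:,0]
        p=((uv-[x0,y0]+.5)*S-.5)*16
        cv2.fillPoly(m,[np.round(p).astype(np.int32)],float(val),shift=4)
    return cv2.resize(m,(x1-x0,y1-y0),interpolation=cv2.INTER_AREA)
def bush(n,p,box): # foot silhouette p=x,y,yaw, z base
    return fill(n,[(np.vstack([hexa(p,p[2],.046,.0),hexa(p,p[2],.046,.01)]),1)],box)
def ring(n,p,box):
    m=fill(n,[(np.vstack([hexa(p,p[2],.086,.018),hexa(p,p[2],.086,.028)]),1)],box)
    h=fill(n,[(hexa(p,p[2],.049,.028),1)],box); f=fill(n,[(hexa(p,p[2],.049,.018),1)],box)
    return m-np.minimum(h,f)
def best(cost,p0,steps):
    r=None
    for k in range(6):
        s=np.array([p0+np.zeros(3)]+[p0+np.array(steps)*np.random.default_rng(i+10*k).normal(size=3) for i in range(3)])
        q=minimize(cost,p0,method="Nelder-Mead",options=dict(initial_simplex=s,xatol=1e-5,fatol=1e-4))
        if r is None or q.fun<r.fun:r=q
        p0=r.x
    return r
E
python3 - <<'E'
from fit import *
ims={n:np.load(n+"0.npz")["im"] for n in("top","side")}
for n in ims:
    im=ims[n]; sat=cv2.cvtColor(im,cv2.COLOR_BGR2HSV)[...,1].astype(float)/255
    for name,f,p0,h,r in(("bush",bush,[.611,.238,0.0],.005,.05),("ring",ring,[.524,-.088,.1],.023,.06)):
        c=proj(n,np.array([p0[0],p0[1],h])); w=int(r*(410 if n=="top" else 400))
        box=(int(c[0])-w,int(c[1])-w,int(c[0])+w,int(c[1])+w)
        s=sat[box[1]:box[3],box[0]:box[2]]
        full=fill(n,[(hexa(p0,p0[2],2*r if name=="ring" else .1,h),1)],box)>.5
        W=full.astype(float)
        if name=="ring": # drop tab side
            v,u=np.mgrid[box[1]:box[3],box[0]:box[2]]
            a=proj(n,np.array([p0[0],p0[1],h]));b=proj(n,np.array([p0[0]-.1*.05,p0[1]+.05,h]))
            W*=(((u-a[0])*(b-a)[0]+(v-a[1])*(b-a)[1])/((b-a)@(b-a))<.45)
        lo,hi=np.percentile(s[W>0],[8,90])
        m=np.clip((hi-s)/(hi-lo),0,1); m=np.clip((m-.25)/.5,0,1)
        cost=lambda p:float((W*(f(n,p,box)-m)**2).sum())
        R=[best(cost,np.array([p0[0],p0[1],y]),[.004,.004,.15]) for y in(p0[2],p0[2]+.5)] if name=="bush" else [best(cost,np.array(p0),[.004,.004,.08])]
        q=min(R,key=lambda r:r.fun)
        print(n,name,q.x[:2].round(4),"yaw",np.degrees(q.x[2]).round(1),"cost",round(q.fun,1),"of",(W*m).sum().round(0),round(lo,2),round(hi,2))
P=np.load("P.npy"); 
# jig base rectangle from height
m=((P[...,2]>.010)&(P[...,2]<.1)).astype(np.uint8); m[:200]=0;m[275:]=0;m[:,:284]=0;m[:,384:]=0
pts=P[m>0][:,:2].astype(np.float32); print("jig rect",cv2.minAreaRect(pts*1000))
k=(P[...,2]>.055)&(m>0); print("peg",P[k].mean(0).round(4),k.sum())
for n,lo,hi,b in(("jar",.06,.13,(325,100,352,140)),("rnd",.03,.06,(228,242,256,272))):
    pass
E
```

```text
top bush [0.6192 0.2491] yaw 1.0 cost 2.8 of 289.0 0.03 0.4
top ring [ 0.5249 -0.0784] yaw 6.9 cost 13.1 of 448.0 0.01 0.29Traceback (most recent call last):
  File "<stdin>", line 18, in <module>
  File "fit.py", line 25, in best
    q=minimize(cost,p0,method="Nelder-Mead",options=dict(initial_simplex=s,xatol=1e-5,fatol=1e-4))
    res = _minimize_neldermead(fun, x0, args, callback, bounds=bounds,
                               **options)
    fxcc = func(xcc)
    fx = function(np.copy(x), *(wrapper_args + args))
  File "<stdin>", line 17, in <lambda>
  File "fit.py", line 16, in bush
    return fill(n,[(np.vstack([hexa(p,p[2],.046,.0),hexa(p,p[2],.046,.01)]),1)],box)
  File "fit.py", line 10, in fill
    uv=X if X.shape[1]==2 else proj(n,X)
                               ~~~~^^^^^
  File "h.py", line 10, in proj
    c=get_calibration(n);p=np.array(X)@np.array(c["R"]).T+np.array(c["t"])
ValueError: time passes only in moves, steps and waits
```

```bash
python3 - <<'E'
import pickle
from station import get_calibration
pickle.dump({n:get_calibration(n) for n in("top","side")},open("cal.pkl","wb"))
E
sed -i 's/^from station.*/from station import state,get_image,sign_off\nimport pickle\nCAL=pickle.load(open("cal.pkl","rb"))\nget_calibration=lambda n:CAL[n]/' h.py
cat > meas.py <<'E'
from fit import *
def run(ims,what):
  out={}
  for n in ims:
    im=ims[n]; sat=cv2.cvtColor(im,cv2.COLOR_BGR2HSV)[...,1].astype(float)/255
    for name,f,p0,h,r in what:
        c=proj(n,np.array([p0[0],p0[1],h])); w=int(r*(410 if n=="top" else 400))
        box=(int(c[0])-w,int(c[1])-w,int(c[0])+w,int(c[1])+w)
        s=sat[box[1]:box[3],box[0]:box[2]]
        W=(fill(n,[(hexa(p0,p0[2],2*r if name=="ring" else .1,h),1)],box)>.5).astype(float)
        if name=="ring":
            v,u=np.mgrid[box[1]:box[3],box[0]:box[2]]
            a=proj(n,np.array([p0[0],p0[1],h]));b=proj(n,np.array([p0[0]-.05*np.sin(p0[2]),p0[1]+.05*np.cos(p0[2]),h]))
            W*=(((u-a[0])*(b-a)[0]+(v-a[1])*(b-a)[1])/((b-a)@(b-a))<.45)
        lo,hi=np.percentile(s[W>0],[8,90])
        m=np.clip((hi-s)/(hi-lo),0,1); m=np.clip((m-.25)/.5,0,1)
        cost=lambda p:float((W*(f(n,p,box)-m)**2).sum())
        q=best(cost,np.array(p0),[.004,.004,.1]); out[n,name]=q.x
        print(n,name,q.x[:2].round(4),"yaw",np.degrees(q.x[2]).round(1),"cost",round(q.fun,1),"of",(W*m).sum().round(0))
  return out
E
python3 - <<'E'
from meas import *
ims={n:np.load(n+"0.npz")["im"] for n in("top","side")}
run(ims,[("bush",bush,[.619,.249,0.017],.005,.05),("ring",ring,[.525,-.078,.12],.023,.06)])
P=cloud("top",np.load("top0.npz")["d"])
def sel(lo,hi,x0,y0,x1,y1):
    q=P[y0:y1,x0:x1].reshape(-1,3); return q[(q[:,2]>lo)&(q[:,2]<hi)]
q=sel(.035,.05,208,185,236,215);print("neck top",q.mean(0).round(4),np.ptp(q,0).round(3))
q=sel(.010,.1,284,200,384,275);print("jig rect",cv2.minAreaRect((q[:,:2]*1000).astype(np.float32)))
q=sel(.055,.08,284,200,384,275);print("peg",q.mean(0).round(4),len(q))
q=sel(.024,.032,325,205,372,260);print("ringtop",q.mean(0).round(4))
for n,*b in(("jar",.06,.13,322,95,355,145),("rnd",.04,.06,226,240,258,275),("p1",.03,.05,178,188,204,218),("p2",.03,.05,240,190,268,218),("panel",.003,.02,250,112,295,175)):
    q=sel(*b);print(n,q.mean(0).round(3),q.max(0).round(3),q.min(0).round(3))
S=cloud("side",np.load("side0.npz")["d"]); q=S[150:182,255:285].reshape(-1,3);q=q[(q[:,2]>.035)&(q[:,2]<.05)];print("neck side",q.mean(0).round(4))
E
```

```text
top bush [0.6192 0.2489] yaw 2.8 cost 2.6 of 287.0
top ring [ 0.5248 -0.0783] yaw 6.6 cost 11.4 of 514.0
side bush [0.6194 0.2481] yaw 4.1 cost 36.9 of 224.0
side ring [ 0.5243 -0.08  ] yaw 6.6 cost 6.6 of 519.0
neck top [0.6196 0.2484 0.0414] [0.022 0.021 0.014]
jig rect ((516.5733642578125, -45.13755798339844), (149.5424041748047, 210.5774383544922), 6.505771636962891)
peg [ 0.4761 -0.0075  0.068 ] 18
ringtop [ 0.5333 -0.0801  0.0277]
jar [ 0.812 -0.058  0.09 ] [ 0.883 -0.021  0.106] [ 0.779 -0.105  0.06 ]
rnd [0.467 0.191 0.05 ] [0.483 0.208 0.057] [0.45  0.174 0.041]
p1 [0.61  0.332 0.041] [0.621 0.345 0.048] [0.6   0.322 0.03 ]
p2 [0.605 0.164 0.041] [0.617 0.176 0.048] [0.594 0.153 0.031]
panel [0.77  0.114 0.007] [0.856 0.174 0.015] [0.686 0.054 0.003]
neck side [0.6103 0.2147 0.0395]
```

```bash
python3 -m inch '[[[0.89,-0.535,0],-0.34,1],[[0.89,-0.535,0],-0.34,1],[[0.89,-0.535,0],-0.34,1],[[0.89,-0.535,0],-0.34,1],[[0.89,-0.535,0],-0.34,1],[[0.89,-0.535,0],-0.34,1],[[0.89,-0.535,0],-0.34,1],[[0.89,-0.535,0],-0.34,1],[[0.89,-0.535,0],-0.34,1],[[0.89,-0.535,0],-0.34,1],[[0.89,-0.535,0],-0.34,1],[[0.89,-0.535,0],-0.34,1],[[0.89,-0.535,0],-0.34,1],[[0.89,-0.535,0],-0.34,1],[[0.89,-0.535,0],-0.34,1],[[0.89,-0.535,0],-0.34,1],[[0.89,-0.535,0],-0.34,1],[[0.89,-0.535,0],-0.34,1],[[0.89,-0.535,0],-0.34,1],[[0.89,-0.535,0],-0.34,1]]' 60 && python3 -m inch '[[[0.89,-0.535,-0.5],-0.34,1],[[0.89,-0.535,-0.8],-0.34,1],[[0.89,-0.535,-0.8],-0.34,1],[[0.89,-0.535,-0.8],-0.34,1],[[0.89,-0.535,-0.8],-0.34,1],[[0.89,-0.535,-0.8],-0.34,1],[[0,0,0],0,1],[[0,0,0],0,1],[[0,0,0],0,1]]'
```

```text
time_s: 2.1
ee_pos: [0.5134, 0.3125, 0.231]
tool_rot: [-90.0, 0.0, 18.9]
wrist_force: [0.3, 0.3, -0.4]
gripper_width: 0.0854
time_s: 3.0
ee_pos: [0.6191, 0.2493, 0.1412]
tool_rot: [-90.0, 0.0, 2.8]
wrist_force: [-0.6, -0.2, 0.1]
gripper_width: 0.0851
```

```bash
python3 -m inch '[[[0,0,-0.9],0,1],[[0,-0.02,-0.9],0,1],[[0,0,-0.9],0,1],[[0,0,-0.9],0,1],[[0,0,-0.9],0,1],[[0,0,-0.9],0,1],[[0,0,-0.5],0,1],[[0,0,-0.4],0,1],[[0,0,0],0,1],[[0,0,0],0,1]]' && python3 -m inch '[[[0,0,0],0,0],[[0,0,0],0,-1],[[0,0,0],0,-1],[[0,0,0],0,-1],[[0,0,0],0,-1],[[0,0,0],0,-1],[[0,0,0],0,-1],[[0,0,0],0,-1],[[0,0,0],0,-1],[[0,0,0],0,-1]]' 60
```

```text
time_s: 4.0
ee_pos: [0.6198, 0.2489, 0.0161]
tool_rot: [-90.0, -0.1, 2.8]
wrist_force: [-0.8, 0.2, -0.3]
gripper_width: 0.0857
time_s: 5.0
ee_pos: [0.6198, 0.2487, 0.0158]
tool_rot: [-90.0, -0.1, 2.7]
wrist_force: [0.6, 0.9, 5.2]
gripper_width: 0.0218
```

```bash
python3 -m inch '[[[0,0,0.2],0,-1],[[0,0,0.6],0,-1],[[0,0,0.9],0,-1],[[0,0,0.9],0,-1],[[0,0,0.9],0,-1],[[0,0,0.5],0,-1],[[0,0,0],0,-1],[[0,0,0],0,-1],[[0,0,0],0,-1]]'
python3 - <<'E'
from h import *
im,d=get_image("top");s,ds=get_image("side");np.savez("top1.npz",im=im,d=d);np.savez("side1.npz",im=s,d=ds)
q=proj("side",np.array([.62,.249,.09])).astype(int);t=proj("top",np.array([.62,.249,.09])).astype(int)
c=lambda i,q:cv2.resize(i[max(0,q[1]-45):q[1]+45,q[0]-45:q[0]+45],(400,400),interpolation=cv2.INTER_CUBIC)
cv2.imwrite("pics/lift.png",np.hstack([c(im,t),c(s,q)])); print(q,t)
E
```

```text
time_s: 5.9
ee_pos: [0.6185, 0.2484, 0.094]
tool_rot: [-90.0, 0.1, 2.7]
wrist_force: [-0.3, -0.4, -2.1]
gripper_width: 0.0224
[267 144] [215 194]
```

View pics/lift.png

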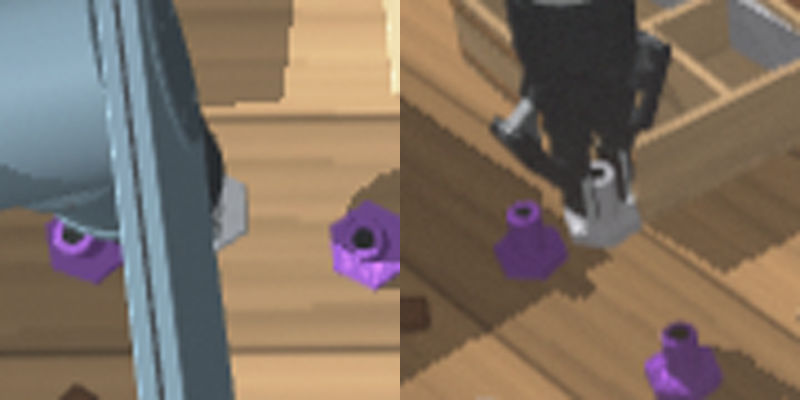

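```bash
python3 -m inch '[[[-0.236,-0.82,0],0.0245,-1],[[-0.236,-0.82,0],0.0245,-1],[[-0.236,-0.82,0],0.0245,-1],[[-0.236,-0.82,0],0.0245,-1],[[-0.236,-0.82,0],0.0245,-1],[[-0.236,-0.82,0],0.0245,-1],[[-0.236,-0.82,0],0.0245,-1],[[-0.236,-0.82,0],0.0245,-1],[[-0.236,-0.82,0],0.0245,-1],[[-0.236,-0.82,0],0.0245,-1],[[-0.236,-0.82,0],0.0245,-1],[[-0.236,-0.82,0],0.0245,-1],[[-0.236,-0.82,0],0.0245,-1],[[-0.236,-0.82,0],0.0245,-1],[[-0.236,-0.82,0],0.0245,-1],[[-0.236,-0.82,0],0.0245,-1],[[-0.236,-0.82,0],0.0245,-1],[[-0.236,-0.82,0],0.0245,-1],[[-0.236,-0.82,0],0.0245,-1],[[-0.236,-0.82,0],0.0245,-1]]' && python3 -m inch '[[[0,0,-0.5],0,-1],[[0,0,-0.7],0,-1],[[0,0,-0.6],0,-1],[[0,0,-0.4],0,-1],[[0,0,0],0,-1],[[0,0,0],0,-1],[[0,0,0],0,-1]]'
python3 - <<'E'
from h import *
st=state();print(st["ee_pos"].round(4),st["wrist_force"].round(2))
im,d=get_image("top");s,ds=get_image("side");np.savez("side2.npz",im=s,d=ds)
q=proj("side",np.array([.5245,-.079,.04])).astype(int);t=proj("top",np.array([.5245,-.079,.04])).astype(int)
c=lambda i,q:cv2.resize(i[max(0,q[1]-45):q[1]+45,q[0]-45:q[0]+45],(400,400),interpolation=cv2.INTER_CUBIC)
cv2.imwrite("pics/above.png",np.hstack([c(im,t),c(s,q)])); print(q,t)
E
```

```text
time_s: 8.0
ee_pos: [0.5244, -0.0807, 0.0956]
tool_rot: [-90.0, -0.0, 6.6]
wrist_force: [0.6, -0.6, -1.6]
gripper_width: 0.022
time_s: 8.7
ee_pos: [0.5255, -0.0793, 0.0517]
tool_rot: [-90.0, -0.0, 6.7]
wrist_force: [-0.4, -0.6, -2.3]
gripper_width: 0.0221
[ 0.5255 -0.0793  0.0517] [-0.35 -0.64 -2.27]
[325 238] [346 232]
```

View pics/above.png

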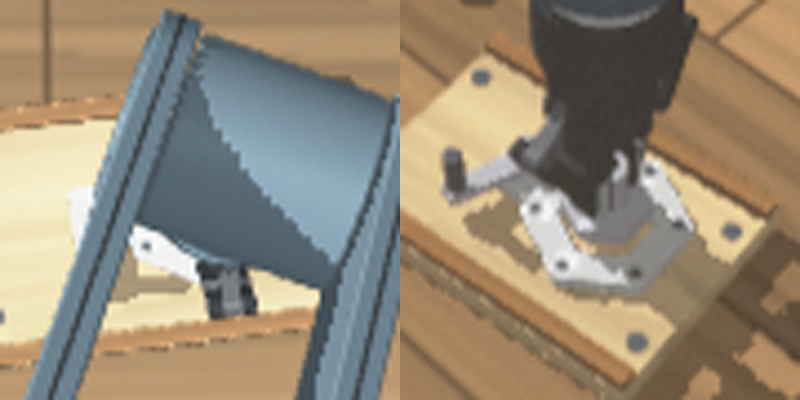

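```bash
python3 -m inch '[[[0,0,-0.2],0,-1],[[0,0,-0.15],0,-1],[[0,0,0],0,-1]]' && python3 -m inch '[[[0,0,-0.05],0,-1],[[0,0,0],0,-1],[[0,0,0],0,-1]]' && python3 -m inch '[[[0,0,-0.05],0,-1],[[0,0,0],0,-1],[[0,0,0],0,-1]]'
```

```text
time_s: 9.1
ee_pos: [0.5246, -0.0792, 0.0438]
tool_rot: [-90.0, 0.1, 6.7]
wrist_force: [0.6, 0.5, -1.8]
gripper_width: 0.0222
time_s: 9.4
ee_pos: [0.5251, -0.0794, 0.0433]
tool_rot: [-90.0, -0.0, 6.7]
wrist_force: [0.3, -0.1, -2.3]
gripper_width: 0.0222
time_s: 9.7
ee_pos: [0.525, -0.0793, 0.0423]
tool_rot: [-90.0, 0.0, 6.7]
wrist_force: [0.7, 0.4, -2.3]
gripper_width: 0.022
```

Nothing pushing back at the plate's height, so I'll keep easing down.

```bash
python3 -m inch '[[[0,0,-0.05],0,-1],[[0,0,0],0,-1]]' && python3 -m inch '[[[0,0,-0.05],0,-1],[[0,0,0],0,-1]]' && python3 -m inch '[[[0,0,-0.05],0,-1],[[0,0,0],0,-1]]'
```

```text
time_s: 9.9
ee_pos: [0.5249, -0.0793, 0.0412]
tool_rot: [-90.0, 0.0, 6.7]
wrist_force: [0.1, 0.1, -2.4]
gripper_width: 0.0224
time_s: 10.1
ee_pos: [0.5249, -0.0793, 0.0402]
tool_rot: [-90.0, 0.0, 6.7]
wrist_force: [0.1, -0.1, -1.3]
gripper_width: 0.0224
time_s: 10.3
ee_pos: [0.5249, -0.0793, 0.0392]
tool_rot: [-90.0, 0.0, 6.7]
wrist_force: [-0.1, 0.2, -1.5]
gripper_width: 0.0224
```

```bash
python3 -m inch '[[[0,0,-0.05],0,-1],[[0,0,-0.05],0,-1],[[0,0,0],0,-1]]' && python3 -m inch '[[[0,0,-0.05],0,-1],[[0,0,-0.05],0,-1],[[0,0,0],0,-1]]' && python3 -m inch '[[[0,0,-0.03],0,-1],[[0,0,0],0,-1]]'
```

```text
time_s: 10.6
ee_pos: [0.5249, -0.0793, 0.0371]
tool_rot: [-90.0, 0.0, 6.7]
wrist_force: [-0.3, -0.1, -2.3]
gripper_width: 0.0219
time_s: 10.9
ee_pos: [0.5249, -0.0793, 0.0351]
tool_rot: [-90.0, 0.0, 6.7]
wrist_force: [-0.1, -0.4, -1.8]
gripper_width: 0.022
time_s: 11.1
ee_pos: [0.525, -0.0794, 0.0347]
tool_rot: [-90.0, 0.0, 6.7]
wrist_force: [-0.2, -0.5, -1.7]
gripper_width: 0.0221
```

```bash
python3 -m inch '[[[0,0,-0.03],0,-1],[[0,0,0],0,-1]]' && python3 -m inch '[[[0,0,-0.02],0,-1],[[0,0,0],0,-1]]'
```

```text
time_s: 11.3
ee_pos: [0.525, -0.0794, 0.0341]
tool_rot: [-90.0, 0.0, 6.7]
wrist_force: [-0.1, -0.3, -2.8]
gripper_width: 0.0221
time_s: 11.5
ee_pos: [0.5251, -0.0794, 0.0338]
tool_rot: [-90.0, -0.0, 6.7]
wrist_force: [-0.7, -0.5, -2.2]
gripper_width: 0.0226
```

```bash
python3 -m inch '[[[0,0,-0.02],0,-1],[[0,0,0],0,-1]]' && python3 -m inch '[[[0,0,-0.02],0,-1],[[0,0,0],0,-1]]' && python3 -m inch '[[[0,0,0],0,-0.3],[[0,0,0],0,0.1],[[0,0,0],0,0.1],[[0,0,0],0,0.1],[[0,0,0],0,0.1]]' &&  python3 -m inch '[[[0,0,0.3],0,0.1],[[0,0,0.8],0,0.1],[[0,0,0.9],0,0.1],[[0,0,0.9],0,0.1],[[0,0,0.9],0,0.1],[[-0.9,0,0.5],0,0.1],[[-0.9,0,0],0,0.1],[[-0.9,0.5,0],0,0.1],[[-0.8,0.9,0],0,0.1],[[0,0.9,0],0,-1],[[0,0.9,0],0,-1],[[0,0,0],0,-1],[[0,0,0],0,-1]]'
python3 - <<'E'
from h import *
im,d=get_image("top");s,ds=get_image("side");np.savez("side3.npz",im=s,d=ds);np.savez("top3.npz",im=im,d=d)
q=proj("side",np.array([.51,-.05,.03])).astype(int);t=proj("top",np.array([.51,-.05,.03])).astype(int)
c=lambda i,q:cv2.resize(i[max(0,q[1]-50):q[1]+50,q[0]-50:q[0]+50],(400,400),interpolation=cv2.INTER_CUBIC)
cv2.imwrite("pics/home.png",np.hstack([c(im,t),c(s,q)])); print(q,t)
for n,dd in(("top",d),("side",ds)):
    P=cloud(n,dd).reshape(-1,3)
    r=np.hypot(P[:,0]-.525,P[:,1]+.0794)
    k=(r<.03)&(P[:,2]>.05)&(P[:,2]<.08);print(n,"neck top",P[k].mean(0).round(4) if k.any() else 0,k.sum())
    k=(r<.022)&(r>.015)&(P[:,2]>.01)&(P[:,2]<.04);print("foot z med",np.median(P[k][:,2]).round(4) if k.any() else 0,k.sum())
E
```

```text
time_s: 11.7
ee_pos: [0.5251, -0.0794, 0.0338]
tool_rot: [-90.0, -0.0, 6.7]
wrist_force: [-1.6, 0.7, 4.9]
gripper_width: 0.022
time_s: 11.9
ee_pos: [0.5251, -0.0794, 0.0338]
tool_rot: [-90.0, -0.0, 6.7]
wrist_force: [-3.0, 0.8, 8.1]
gripper_width: 0.0222
time_s: 12.4
ee_pos: [0.525, -0.0794, 0.0328]
tool_rot: [-90.0, 0.0, 6.7]
wrist_force: [0.2, -0.7, -0.9]
gripper_width: 0.0472
time_s: 13.7
ee_pos: [0.4552, -0.0154, 0.1193]
tool_rot: [-90.0, -0.0, 6.7]
wrist_force: [0.2, -0.1, -0.2]
gripper_width: 0.0004
[313 237] [334 238]
top neck top [ 0.5245 -0.0786  0.0593] 72
foot z med 0.0279 117
side neck top [ 0.5222 -0.0819  0.0575] 72
foot z med 0.0263 84
```

View pics/home.png

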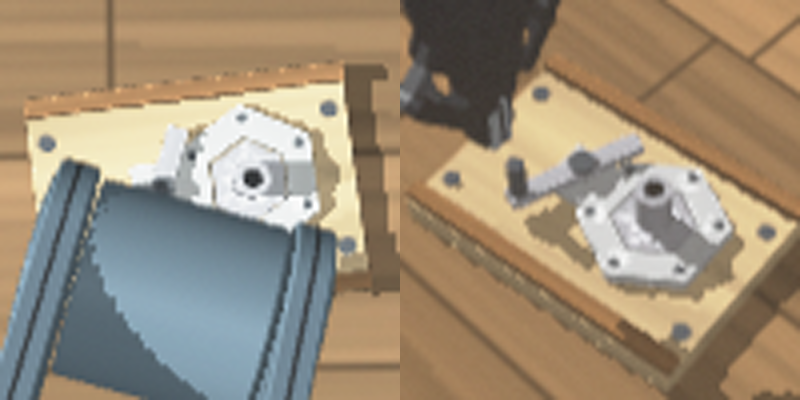

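The bushing is home: neck top at about 0.059 m, foot at 0.028 m and flush with the plate, upright. Next I'll cage the peg between slightly open jaws, aligned with its tangent.

```bash
python3 -m inch '[[[0.12,0.045,0],0.9,-0.4],[[0.12,0.045,0],0.9,-0.4],[[0.12,0.045,0],0.9,-0.4],[[0.12,0.045,0],0.9,-0.4],[[0.12,0.045,0],0.9,-0.4],[[0.12,0.045,0],0.9,-0.4],[[0.12,0.045,0],0.9,-0.4],[[0.12,0.045,0],0.9,-0.4],[[0.06,0.045,0],0.9,-0.4],[[0,0,0],0,-0.4],[[0,0,0],0,-0.4],[[0,0,0],0,-0.4]]'
```

```text
time_s: 15.0
ee_pos: [0.4754, -0.0076, 0.1189]
tool_rot: [-90.0, 0.0, 71.3]
wrist_force: [-0.3, 1.0, 0.4]
gripper_width: 0.0258
```

```bash
python3 -m inch '[[[0,0,-0.6],0,-0.4],[[0,0,-0.8],0,-0.4],[[0,0,-0.6],0,-0.4],[[0,0,-0.4],0,-0.4],[[0,0,-0.2],0,-0.4],[[0,0,0],0,-0.4]]' && python3 -m inch '[[[0,0,-0.4],0,-0.4],[[0,0,-0.4],0,-0.4],[[0,0,-0.15],0,-0.4],[[0,0,0],0,-0.55],[[0,0,0],0,-0.55],[[0,0,0],0,-0.55]]' 20
python3 - <<'E'
import numpy as np
c=np.array([.4755,-.0074])
for f in range(66,-1,-5):
    f=max(f,1.6); p=np.array([.5183,-.0214])+.045*np.array([-np.sin(np.radians(f)),np.cos(np.radians(f))]);print(f,((p-c)/.02).round(3));c=p
E
```

```text
time_s: 15.6
ee_pos: [0.475, -0.0072, 0.0663]
tool_rot: [-89.9, 0.0, 71.4]
wrist_force: [0.1, 0.5, 0.1]
gripper_width: 0.0256
time_s: 16.2
ee_pos: [0.4757, -0.0073, 0.0481]
tool_rot: [-90.0, -0.0, 71.5]
wrist_force: [-0.4, 0.5, 0.3]
gripper_width: 0.0191
66 [0.085 0.215]
61 [0.088 0.176]
56 [0.103 0.167]
51 [0.117 0.158]
46 [0.13  0.147]
41 [0.142 0.135]
36 [0.154 0.122]
31 [0.164 0.108]
26 [0.173 0.094]
21 [0.18  0.078]
16 [0.186 0.062]
11 [0.191 0.046]
6 [0.194 0.029]
1.6 [0.172 0.011]
```

```bash
python3 -m inch '[[[0.08,0.21,0],-0.65,-0.55],[[0.09,0.18,0],-0.625,-0.55],[[0.10,0.17,0],-0.625,-0.55],[[0.12,0.16,0],-0.625,-0.55],[[0.13,0.15,0],-0.625,-0.55],[[0,0,0],0,-0.55]]' && python3 -m inch '[[[0.14,0.135,0],-0.625,-0.55],[[0.155,0.12,0],-0.625,-0.55],[[0.165,0.11,0],-0.625,-0.55],[[0.17,0.095,0],-0.625,-0.55],[[0,0,0],0,-0.55]]' && python3 -m inch '[[[0.18,0.08,0],-0.625,-0.55],[[0.185,0.06,0],-0.625,-0.55],[[0.19,0.045,0],-0.625,-0.55],[[0,0,0],0,-0.55],[[0.1,0.015,0],-0.3,-0.55],[[0,0,0],0,-0.55]]'
```

```text
time_s: 16.8
ee_pos: [0.486, 0.0103, 0.0481]
tool_rot: [-90.0, -0.0, 46.2]
wrist_force: [1.3, -0.4, 0.4]
gripper_width: 0.0192
time_s: 17.3
ee_pos: [0.4986, 0.0194, 0.048]
tool_rot: [-90.0, -0.0, 26.3]
wrist_force: [0.1, -0.7, 0.7]
gripper_width: 0.0189
time_s: 17.9
ee_pos: [0.5113, 0.0233, 0.0479]
tool_rot: [-90.0, 0.0, 9.1]
wrist_force: [-1.0, 0.1, 0.7]
gripper_width: 0.019
```

Now on to φ≈6.6°, and then pinch lightly to centre the peg.

```bash
python3 -m inch '[[[0.1,0.01,0],-0.3,-0.55],[[0.04,0.0,0],0,-0.55],[[0,0,0],0,-0.55]]' && python3 -m inch '[[[0,0,0],0,-0.8],[[0,0,0],0,-0.8],[[0,0,0],0,-0.8],[[0,0,0],0,-0.8]]' 20 && python3 -m inch '[[[0,0,0],0,-0.4],[[0,0,0],0,-0.4],[[0,0,0],0,-0.4]]'
```

```text
time_s: 18.2
ee_pos: [0.514, 0.0236, 0.0478]
tool_rot: [-90.0, 0.0, 6.6]
wrist_force: [-1.2, 0.2, -0.1]
gripper_width: 0.0193
time_s: 18.6
ee_pos: [0.5141, 0.0237, 0.0479]
tool_rot: [-90.0, 0.0, 6.5]
wrist_force: [-2.2, 2.5, 1.4]
gripper_width: 0.0109
time_s: 18.9
ee_pos: [0.5149, 0.0233, 0.0481]
tool_rot: [-90.0, -0.1, 6.5]
wrist_force: [-0.9, 0.3, 0.3]
gripper_width: 0.0259
```

```bash
python3 -m inch '[[[0,0,0.4],0,-0.4],[[0,0,0.8],0,-0.4],[[0,0,0.9],0,-0.4],[[0,0,0.9],0,-0.4],[[0,0,0.9],0,-0.4],[[0,0,0.9],0,-0.4],[[-0.5,0.9,0],0,-0.4],[[-0.5,0.9,0],0,-0.4],[[-0.5,0.9,0],0,-0.4],[[-0.5,0.9,0],0,-0.4],[[-0.5,0.9,0],0,-0.4],[[-0.5,0.9,0],0,-0.4],[[-0.5,0.9,0],0,-0.4],[[-0.5,0.9,0],0,-0.4],[[0,0,0],0,-0.4],[[0,0,0],0,-0.4]]'
python3 - <<'E'
from h import *
im,d=get_image("top");s,ds=get_image("side")
q=proj("side",np.array([.51,-.05,.03])).astype(int);t=proj("top",np.array([.51,-.05,.03])).astype(int)
c=lambda i,q:cv2.resize(i[max(0,q[1]-50):q[1]+50,q[0]-50:q[0]+50],(400,400),interpolation=cv2.INTER_CUBIC)
cv2.imwrite("pics/end.png",np.vstack([np.hstack([c(im,t),c(s,q)])]))
P=cloud("top",d).reshape(-1,3)
r=np.hypot(P[:,0]-.525,P[:,1]+.0794)
k=(r<.03)&(P[:,2]>.05)&(P[:,2]<.08);print("neck top",P[k].mean(0).round(4),k.sum())
k=(np.hypot(P[:,0]-.513,P[:,1]-.0233)<.03)&(P[:,2]>.06)&(P[:,2]<.08);p=P[k].mean(0);print("peg",p.round(4),k.sum())
f=np.degrees(np.arctan2(-(p[0]-.5183),p[1]+.0214));print("q rad",np.radians(f-6.6).round(3))
im0=np.load("top0.npz")["im"]; df=cv2.absdiff(im,im0).max(2)
for n,(u,v) in dict(rnd=(242,257),jar=(337,122),off=(420,160),panel=(272,142),driver=(180,252),tape=(471,290),p1=(190,203),p2=(254,204)).items(): print(n,int((df[v-12:v+12,u-12:u+12]>40).sum()),end=" ")
E
```

```text
time_s: 20.5
ee_pos: [0.4346, 0.1676, 0.1445]
tool_rot: [-90.0, -0.1, 6.5]
wrist_force: [-0.2, -0.6, 0.1]
gripper_width: 0.0257
neck top [ 0.5246 -0.0788  0.0595] 70
peg [0.5135 0.0239 0.0687] 17
q rad -0.01
rnd 501 jar 0 off 0 panel 0 driver 184 tape 372 p1 0 p2 19
```

View pics/end.png

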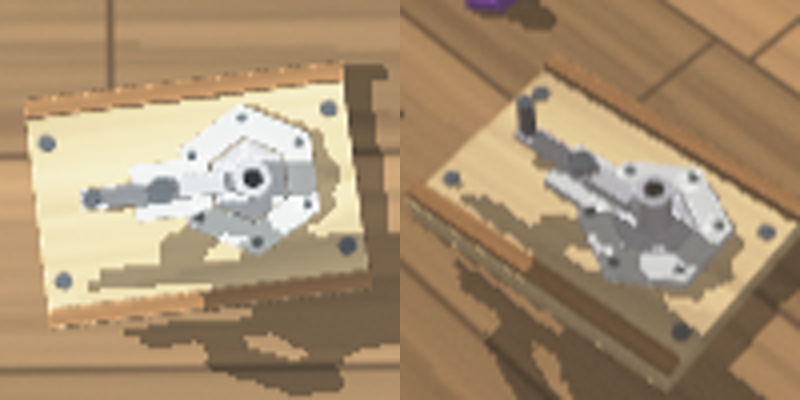

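The keeper is shut over the foot (peg gives q ≈ -0.01), and the bushing is still home. The image differences at the round bushing, driver and tape are probably the arm and its shadow, since the arm stayed well above or away from all three.

```bash
python3 -c "from station import sign_off; print(sign_off())"
```

```text
the job is handed in; nothing more can be done
None
```

The bushing is home in the pocket with the keeper shut over its foot, and I handed the job in at about 20.5 s. I picked the unpainted steel hex bushing up by its neck and lowered it in millimetre steps. It dropped straight in, so no shuffling was needed.

**Last checks:**
- **Bushing:** after release, the top camera put the foot at 27.9 mm, flush with the 28 mm plate. At the end the neck top was at 59.5 mm against 60 mm expected. The side camera read about 2 mm lower on both before the keeper was closed.
- **Force on the jig:** wrist readings while seating never passed about 8 N, well under the 40 N limit. They were taken at the end of each step.
- **Keeper:** the peg's position gives an angle of about -0.01 rad, and the picture shows the nose over the foot.
- **Robot:** it was clear of everything at hand-in.

**Not fully confirmed:** comparing pictures from start to end showed no real change at the jar, offcut, panel and purple look-alikes. It did show changes at the round bushing, screwdriver and tape roll. I put those down to the arm and its shadow, because the arm never came down near them, but I did not measure their positions again.

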